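Set the rivet feeder to speed four and start it

TASK

Set the rivet feeder running at speed four: with a fingertip, push the pointer handle of the rotary selector on the grey control unit clockwise, counting the clicks past the round off mark, until it rests in the fourth click, at the fourth bar. Only then press the flat start button all the way down and let it come back up. Touch only: do not pinch the handle or lift anything, leave the mushroom stop button alone, do not shove the control unit, leave the tools and parts around it where they lie, and finish clear of everything.

Things in the scene. Friction and masses are not known exactly. Their poses are not given: they have to be found in the camera images.
- control_unit: Grey steel feeder control unit, loose on rubber feet on the bench: 200 mm (x) by 300 mm (y), flat top panel 100 mm up, 4.5 kg. Origin under its centre; x points away from the operator, y to the operator's left. On the panel, mm: selector axis x 5, y 55; start x -45, y -98; stop x 45, y -98. The round dial plate is 126 mm across and 2 mm thick.
- selector (a joint): Selector angle, rad, clockwise from above. Clicks every 30 degrees: 0 = off (pointer along the unit's +y, round dot), speeds 1 to 6 at 0.524, 1.047, 1.571, 2.094, 2.618, 3.142, each with a dark bar on the dial plate, longer from 1 to 6. Speed 4 = 2.094. A sprung ball holds it: 0.12 N m to leave a click, falling to nothing midway (15 degrees), then it snaps by itself into the next click.
- selector_hub (a point): Point on the selector's axis at the top of its handle, 30 mm above the panel.
- selector_tip (a point): Top of the handle at its pointer end, 45 mm from the axis. The handle is a black upright flat-sided bar, 8 to 30 mm above the panel, 12 mm thick, narrowed to 8 mm over the last 15 mm of the pointer end (white line on top); its tail runs 26 mm the other way. Under it is a round hub, 19 mm radius, 17 mm high.
- start_button (a joint): Travel of the start button, m: 0 up, 0.005 fully down; spring return, 1.5 N at first, 5 N fully down.
- start_top (a point): Centre of the flat top of the start button: black cylinder, 30 mm across, its top 14 mm above the panel when up, in a steel bezel 44 mm across and 4 mm high. It is the button nearer the operator.
- stop_button (a joint): Travel of the stop button, m: 0 up, 0.005 fully down. To be left alone.
- stop_top (a point): Top of the stop button: black domed mushroom head, 40 mm across, 25.5 mm above the panel, 90 mm beyond the start button. To be left alone.
- center_punch: Bystander, lying loose on the control unit's panel between the dial and the two buttons: steel center punch, about 104 mm long, 10 mm thick, along its own x; origin under its middle.
- drift_punch: Bystander on the bench left of the control unit: brass drift punch, 155 mm long, 14 mm thick, lying along its own x; origin under its middle.
- angle_offcut: Bystander on the bench, right of the control unit: aluminium angle offcut, 120 mm long (its x), 30 by 30 mm; origin under its middle. Behind it to the right stands the fixed rivet chest, its open lid reaching 300 mm up.
- rivet_cup: Bystander on the bench, left of the control unit: open steel cup for rivets, 64 mm across, 50 mm high, near the outlet chute (170 mm up) of the vibratory bowl feeder, which stands fixed to the left rear, 260 mm across and 185 mm high. Origin under its middle.
- snips: Bystander on the bench, right of the control unit: yellow-handled aviation snips lying flat, 235 mm long along their own x, 20 mm high; origin under the pivot.

How it is judged:
On the way, in this order (a step that is already met when the one before it is completed fails the run):
1. the selector rests in the click of speed 4, start not yet pressed (value of joint selector between 1.97 and 2.22 rad and value of joint start_button below 0.001 m), for 0.3 s.
2. the start button is pressed fully down with the selector at speed 4 (value of joint selector between 1.97 and 2.22 rad and value of joint start_button above 0.004 m), for 0.05 s.
At the end, for the whole second after the job is handed in: The selector rests in click 4 (2.094 rad, within 0.12 rad), start has been pressed and is up again (less than 1 mm down), stop is up, and the control unit stands level within 15 mm of where it was (all of step 1 and velocity of joint selector between -0.1 and 0.1 rad/s and value of joint stop_button below 0.001 m and distance of control_unit from where it was at the start of the episode below 0.015 m and angle between control_unit's own z axis and vertical below 0.03 rad and linear speed of control_unit below 0.02 m/s); the robot touches nothing.
It fails at once if start pressed while the selector is not at speed 4 (value of joint start_button above 0.0025 m and (value of joint selector below 1.9 rad or value of joint selector above 2.29 rad)).
It fails at once if stop button pressed (value of joint stop_button above 0.0025 m).
It fails at once if control unit shoved more than 20 mm, lifted or tipped (distance of control_unit from where it was at the start of the episode above 0.02 m or height (world z) of control_unit above 0.006 m or angle between control_unit's own z axis and vertical above 0.05 rad).
It fails at once if handle pinched or forced, or a button hammered (more than 35 N on the control unit) (contact force between the fingers and control_unit above 35 N).
It fails at once if a tool or part lying about was moved or lifted by more than 20 mm (distance of any of center_punch, drift_punch, angle_offcut, rivet_cup, snips from where it was at the start of the episode above 0.02 m).
It also fails if it takes over 54 s, if anything falls off the work surface, if the arm or the gripper's body presses on something with over 40 N, if the wrist force passes 120 N, or if a joint passes its speed limit or range.

ROBOT

A 7-joint arm with a two-finger parallel gripper is mounted at the origin on the work surface. World frame = base frame: x ahead of the robot, y to its left, z up, the work surface at z = 0. Lengths are in m, angles in rad, forces in N, time in s.
With the tool pointing down it reaches from about 0.4 to 0.875 m from the base axis. Payload 4.4 kg.
Tool frame: the origin (TCP) lies on the centre line of the jaws, within the pads' length; the fingertips stand 8 mm ahead of it and the grasp point (between the pads) lies 11 mm behind it; z points along the fingers, y is the line along which they close (so a half turn about z gives the same grasp; the last joint's range is limited). The gripper opens to 85 mm and grips with 20 to 120 N. Pads are 22 mm wide; open, the fingers measure 114 mm over their backs; the gripper's body (76 mm by 85 mm) begins 54 mm behind the grasp point. The pads swing forward as they close: fully open they stand 13 mm farther back than shut.
Start: joints at [-1.332, 0.628, 0.038, 1.517, -0.027, 0.996, -0.02], TCP at [0.195, 0.62, 0.239] pointing down, gripper open.
Joint ranges: [-3.06, 3.06], [-0.37, 2.12], [-1.25, 1.32], [0.18, 2.47], [-1.1, 4.24], [0.23, 1.98], [-2.94, 2.94]. Speed limits (rad/s): [2.57, 2.57, 3.14, 3.14, 3.14, 3.14, 3.14].

INTERFACE

Orientations are given as a unit quaternion [w, x, y, z].
In Python, from bench import arm gives the robot as it stands.
- The arm moves only by the tool drive_tool, never from a script. Its argument "targets" is a list that holds one entry, the list of rows, each a list of 6 numbers: the shift along the tool's x, y, z each as a share of 0.12 m, from -1 to 1, then the turn, a rotation vector about the tool's x, y, z each as a share of 2 pi rad, from -1 to 1. A call has 1 to 20 rows; each row shifts and turns the commanded pose from where the row before left it, along the tool's axes as they then stand; what a row does not reach is not made up. A row lasts 1/12 s, in which the tool goes at most 41.7 mm and 7.16 degrees, less where a joint would pass 70% of its speed; a pose out of reach is approached as far as the arm can. A call with a number of a shift or a turn outside -1 to 1 is refused whole. A call with a gripper value outside its range is refused whole. "fingers" is the gripper's target within -1 to 1 (shut at 1, half-way at 0, fully open at -1), set as the call begins (left out, the last holds). The fingers move at their own pace and stop on an object; "force" is the grip in N (left out, the last holds). Time passes only in rows, so rows that do not move let the fingers close. It gives the time, the measured TCP pose, the force, the opening and the grip force at its end, in the units of the state.
- arm.get_obs(): the state, without advancing time (a new reading comes with each control period).
- arm.read_camera(name): name is "side" or "top" or "wrist"; returns a dict with "color" (420x560x3 uint8, red, green, blue), "K" (3x3 intrinsics, pixels), "k1" (the pictures are not rectified: a ray, as slopes to the right and down, at radius r is drawn at 1 + k1 r^2 times it, then the intrinsics apply), "origin" and "attitude" of the camera in the world. Camera axes: x right, y up, looking along -z (the intrinsics and any distortion apply to the point x, -y, -z); pixel columns grow to the right and rows downward; lengths in m; the calibration is good to about 2 mm. A picture is of the moment at which its call begins. There is no depth.
- arm.close_job(): hands the job in; it is judged then, once.
Trained networks look in a picture, given as the dict that the camera call returned (one of the last four; its "shot" number tells which), for a name from the list of things; names that differ only in an ending like _2 or _b are one class to them, and where a whole thing is asked for, a point or a joint stands for the part that bears it (a point fixed in the world has none). Each returns a list of dicts, best first, with "p" (0 to 1); they miss things now and then, are a little off and sometimes report something else, mostly with a low value. They report only what shows in the picture. A call takes as long as a camera call.
- arm.search_frame(label, picture): "point" ([x, y, z] in m, in world coordinates, good to about 4 mm: the middle of the surface that is visible of it).
- arm.pinpoint(label, picture): "point" ([x, y, z] in m, in world coordinates, good to about 4 mm: a listed point, or the origin of a listed thing).
The state is a dict: "clock": time; "joint_pos": joint angles; "qd": joint speeds; "joint_torque": joint torques, N m; "tool_pos": TCP position; "eef_rot": TCP orientation; "ft_force": force on the tool from outside, world axes, zero at the start; "wrist_torque": the same for the moment, N m; "opening": finger opening in m; "gripper_force": force on a finger pad.
Only numpy, scipy, OpenCV 4.12 (cv2) and the standard library are available. Lean on these libraries where they do the work, as an engineer would, in place of code of your own. Each camera call takes 0.05 s, during which the arm holds its last target. There are 200 camera calls.

## Working session

There is one attempt and no reset: what is moved stays moved. The work goes in short steps, Python scripts to look and compute and a tool call to move; the robot and the scene stay as the last step left them, time stands still between calls to the robot, and variables do not carry over. Pictures are saved under pics/ and viewed, at most 10 in all, crops included, and the job is handed in when it is done.

Besides the shell and the picture viewer there is one more tool, called after "Request:" in YAML: its name, and indented under it one key for each argument. drive_tool: Moves the arm, as the interface text tells. Shift numbers are shares of 0.12 m and turn numbers shares of 2 pi rad, none past 1 either way. Its arguments: {"type":"object","properties":{"targets":{"type":"array","items":{"type":"array","items":{"type":"array","items":{"type":"number"}}}},"fingers":{"type":"number"},"force":{"type":"number"}},"required":["targets"]}

```bash
mkdir -p pics; cat > h.py <<'E'
from bench import arm
import numpy as np, cv2
from scipy.spatial.transform import Rotation as R
def Rq(q): return R.from_quat([q[1],q[2],q[3],q[0]])
def cam(n):
    return arm.read_camera(n)
def save(p,f): cv2.imwrite(f,p["color"][:,:,::-1])
def CR(p):
    a=np.array(p["attitude"]); return a if a.shape==(3,3) else Rq(a).as_matrix()
def proj(p,X):
    c=CR(p).T@(np.array(X)-p["origin"]); s=np.array([c[0],-c[1]])/-c[2]
    s=s*(1+p["k1"]*(s@s)); K=p["K"]; return K[0][0]*s[0]+K[0][2],K[1][1]*s[1]+K[1][2]
def ray(p,u,v,z):
    K=np.array(p["K"]); d=np.array([(u-K[0,2])/K[0,0],(v-K[1,2])/K[1,1]]); s=d.copy()
    for _ in range(20): s=d/(1+p["k1"]*(s@s))
    w=CR(p)@np.array([s[0],-s[1],-1]); o=np.array(p["origin"]); return o+w*(z-o[2])/w[2]
E
python3 - <<'E'
from h import *
o=arm.get_obs(); print(o["clock"],o["tool_pos"],o["eef_rot"],o["opening"])
for n in ("top","side"):
    p=cam(n); save(p,f"pics/{n}0.png"); print(n,p["origin"],p["attitude"],p["k1"])
    for l in ("control_unit","selector_hub","selector_tip","start_top","stop_top","center_punch"):
        print(l,[(np.round(d["point"],4).tolist(),round(d["p"],2)) for d in arm.pinpoint(l,p)[:2]])
print(arm.get_obs()["clock"])
E
```

```text
0.0 [0.19486522 0.61944164 0.23838621] [-1.23754140e-04  1.51824180e-01  9.88407041e-01 -9.61257711e-04] 0.08516413880770879
top [0.2644329  0.00970641 1.28653499] [ 0.70674289  0.07690986 -0.08015779 -0.69869456] -0.011794930767070371
control_unit [([0.5187, 0.0646, 0.0015], 0.63)]
selector_hub [([0.5351, 0.1133, 0.1363], 0.59)]
selector_tip [([0.5031, 0.0221, 0.1062], 0.69), ([0.5629, 0.1504, 0.1303], 0.56)]
start_top [([0.46, -0.0211, 0.1112], 0.67)]
stop_top [([0.5495, -0.042, 0.1275], 0.43)]
center_punch [([0.5032, 0.0222, 0.1034], 0.66)]
side [0.45630773 0.85309946 0.80633603] [-0.04167197 -0.020203    0.42188592  0.90546538] -0.0273286050985843
control_unit [([0.5254, 0.0619, -0.0017], 0.8), ([0.3813, -0.3582, -0.0019], 0.73)]
selector_hub [([0.5376, 0.1165, 0.1304], 0.92)]
selector_tip [([0.5623, 0.1469, 0.128], 0.63)]
start_top [([0.4654, -0.0231, 0.1153], 0.41)]
stop_top [([0.4644, -0.0259, 0.1148], 0.45)]
center_punch [([0.495, 0.0175, 0.1015], 0.53), ([0.5259, 0.0648, -0.0028], 0.16)]
0.7
```

View pics/top0.png

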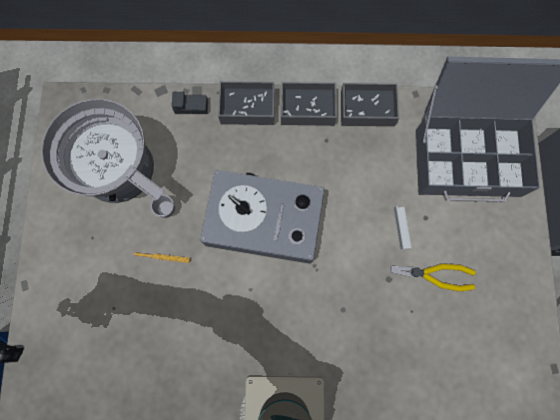

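View pics/side0.png

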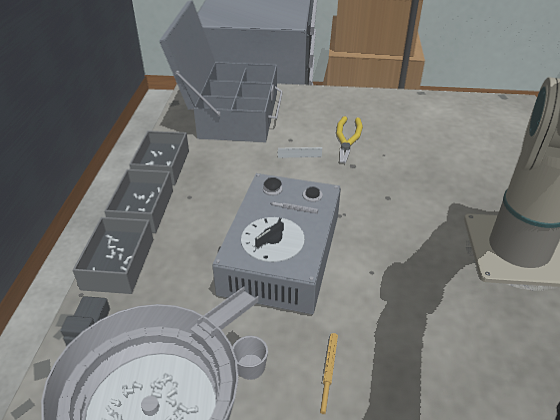

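Top view: unit is rotated about -13°, dial near (242,208), buttons at (303,202)/(297,236), punch between them. The handle seems to be near click 1. I'll go above it for a close look.

Request:
drive_tool:
  targets:
    - [[-0.223,-0.2135,-0.0625,0,0,0],[-0.223,-0.2135,-0.0625,0,0,0],[-0.223,-0.2135,-0.0625,0,0,0],[-0.223,-0.2135,-0.0625,0,0,0],[-0.223,-0.2135,-0.0625,0,0,0],[-0.223,-0.2135,-0.0625,0,0,0],[-0.223,-0.2135,-0.0625,0,0,0],[-0.223,-0.2135,-0.0625,0,0,0],[-0.223,-0.2135,-0.0625,0,0,0],[-0.223,-0.2135,-0.0625,0,0,0],[-0.223,-0.2135,-0.0625,0,0,0],[-0.223,-0.2135,-0.0625,0,0,0],[-0.223,-0.2135,-0.0625,0,0,0],[-0.223,-0.2135,-0.0625,0,0,0],[-0.223,-0.2135,-0.0625,0,0,0],[-0.223,-0.2135,-0.0625,0,0,0],[0,0,0,0,0,0.0174],[0,0,0,0,0,0.0174],[0,0,0,0,0,0.0174],[0,0,0,0,0,0.0174]]
  fingers: 1
  force: 20

```text
clock: 2.37
tool_pos: [0.4805, 0.1001, 0.3595]
eef_rot: [0.0, 0.366, 0.931, 0.0]
ft_force: [-0.5, -0.3, 0.0]
opening: -0.0001
gripper_force: 0.0
```

```bash
python3 - <<'E'
from h import *
o=arm.get_obs(); print(o["clock"],o["tool_pos"],Rq(o["eef_rot"]).as_matrix().round(3).tolist(),o["opening"],o["ft_force"])
p=cam("wrist"); save(p,"pics/w1.png"); print(p["origin"],p["attitude"])
for l in ("control_unit","selector_hub","selector_tip","start_top","stop_top","center_punch"):
    print(l,[(np.round(d["point"],4).tolist(),round(d["p"],2)) for d in arm.pinpoint(l,p)[:2]])
import pickle; pickle.dump(p,open("w1.pkl","wb"))
E
```

```text
2.3667 [0.48052643 0.10014052 0.3594545 ] [[-0.733, 0.681, 0.0], [0.681, 0.733, 0.0], [0.0, 0.0, -1.0]] -5.630815711258647e-05 [-0.50870045 -0.30208246  0.02419757]
[0.41961625 0.1556794  0.49458206] [ 0.90428421 -0.14752804 -0.06415422  0.39546148]
control_unit [([0.5221, 0.0649, -0.0006], 0.79)]
selector_hub [([0.5354, 0.1165, 0.1304], 0.91), ([0.5538, 0.3427, 0.0017], 0.23)]
selector_tip [([0.5629, 0.1477, 0.1294], 0.58)]
start_top [([0.4642, -0.0271, 0.1115], 0.59)]
stop_top [([0.5526, -0.0401, 0.1279], 0.96), ([0.4149, 0.3479, -0.0007], 0.61)]
center_punch [([0.5005, 0.019, 0.0961], 0.75)]
```

View pics/w1.png

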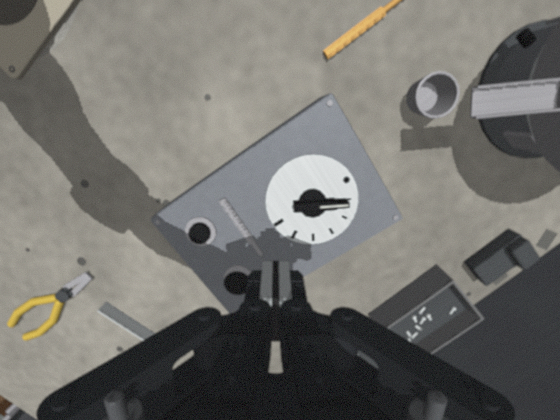

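Wrist view: the dot is at (346,180), dial centre ~(312,199). The handle covers bar 1, and bars 2 to 6 show at (345,217), (331,231), (313,237), (294,234), (279,222). I'll check this with ray geometry.

```bash
python3 - <<'E'
from h import *
import pickle; p=pickle.load(open("w1.pkl","rb"))
cor=[ray(p,u,v,.1)[:2] for u,v in((331,95),(153,217),(400,218))]; print("corners",np.round(cor,4).tolist())
d=cor[0]-cor[1]; print("edge",np.linalg.norm(d),"yaw",np.degrees(np.arctan2(d[1],d[0]))-90, np.linalg.norm(cor[2]-cor[0]))
c=(cor[1]+cor[2])/2; print("centre",c)
yaw=np.arctan2(d[1],d[0])-np.pi/2
# dial circle fit
g=cv2.cvtColor(p["color"],cv2.COLOR_RGB2GRAY); m=(g>195).astype(np.uint8); m[:120]=0;m[255:]=0;m[:,:240]=0;m[:,380:]=0
ct=max(cv2.findContours(m,0,2)[0],key=cv2.contourArea); h=cv2.convexHull(ct)[:,0]
w=np.array([ray(p,u,v,.102)[:2] for u,v in h]); (x,y),r=cv2.minEnclosingCircle(w.astype(np.float32)*1000); print("dial",x,y,r)
for n,(u,v) in dict(dot=(346,180),b2=(345,217),b3=(331,231),b4=(313,237),b5=(294,234),b6=(279,222)).items():
    q=ray(p,u,v,.102)[:2]*1000-[x,y]; print(n,np.degrees(np.arctan2(q[1],q[0])),np.hypot(*q))
q=ray(p,350,203,.13)[:2]*1000-[x,y]; print("tip",np.degrees(np.arctan2(q[1],q[0])),np.hypot(*q))
s=ray(p,201,233,.114); print("start",s)
for yy in (yaw,):
    M=np.array([[np.cos(yy),-np.sin(yy)],[np.sin(yy),np.cos(yy)]])
    for l,a in dict(hub=(5,55),start=(-45,-98),stop=(45,-98)).items(): print(l,c+M@np.array(a)/1000)
    print("from hub start", np.array([x,y])/1000+M@np.array([-50,-153])/1000)
E
```

```text
corners [[0.448, 0.2229], [0.4017, -0.0615], [0.6381, 0.1919]]
edge 0.28815767263484776 yaw -9.252136062976973 0.19253362529088697
centre [0.51987312 0.06519915]
dial 534.26171875 116.71598052978516 62.64500045776367
dot 80.2332156537075 53.43576002244026
b2 21.326159242165424 52.54443146706184
b3 -9.220538597345955 52.51549539166898
b4 -38.425713623103164 53.02196978068397
b5 -68.22858295902782 53.47963964645328
b6 -98.32739655942457 53.60858719186138
tip 53.924306741415904 45.68830036369001
start [ 0.46253952 -0.02279164  0.114     ]
hub [0.53365094 0.11867972]
start [ 0.45970218 -0.02429084]
stop [ 0.54853131 -0.03876098]
from hub start [ 0.46031296 -0.02625458]
```

The handle is in click 1 (bearing 51°) and bar 4 is at -39°. Hub is (0.534,0.117), start (0.462,-0.024). Moving to hover on the handle's trailing side.

Request:
drive_tool:
  targets:
    - [[0,0,0,0,0,-0.011],[-0.0056,0.118,0.277,0,0,0],[-0.0056,0.118,0.277,0,0,0],[-0.0056,0.118,0.277,0,0,0],[-0.0056,0.118,0.277,0,0,0],[-0.0056,0.118,0.277,0,0,0],[-0.0056,0.118,0.277,0,0,0],[0,0,0,0,0,0],[0,0,0,0,0,0]]

```text
clock: 3.47
tool_pos: [0.5354, 0.1644, 0.1582]
eef_rot: [-0.002, 0.329, 0.944, -0.001]
ft_force: [-1.0, 0.1, 0.4]
opening: 0.0
gripper_force: 0.0
```

```bash
python3 - <<'E'
from h import *
o=arm.get_obs(); print(o["clock"],o["tool_pos"],Rq(o["eef_rot"]).as_matrix().round(3).tolist(),o["ft_force"])
p=cam("wrist"); save(p,"pics/w2.png")
for X in ([.534,.117,.13],[o["tool_pos"][0],o["tool_pos"][1],o["tool_pos"][2]-.008]): print(proj(p,X))
s=cam("side"); print(proj(s,[.534,.117,.13]), proj(s,np.array(o["tool_pos"])-[0,0,.008]))
cv2.imwrite("pics/s2.png",cv2.resize(s["color"][130:330,170:370,::-1],(600,600),interpolation=cv2.INTER_CUBIC))
E
```

```text
3.4667 [0.53538625 0.16437533 0.15817281] [[-0.783, 0.622, -0.004], [0.622, 0.783, -0.002], [0.002, -0.004, -1.0]] [-0.95557602  0.0815586   0.44461559]
(np.float64(216.79637277608154), np.float64(299.02286329400766))
(np.float64(276.42745576571576), np.float64(276.18998008492605))
(np.float64(273.3213674328226), np.float64(227.40090541246633)) (np.float64(269.96994120233114), np.float64(236.51989899997807))
```

View pics/w2.png

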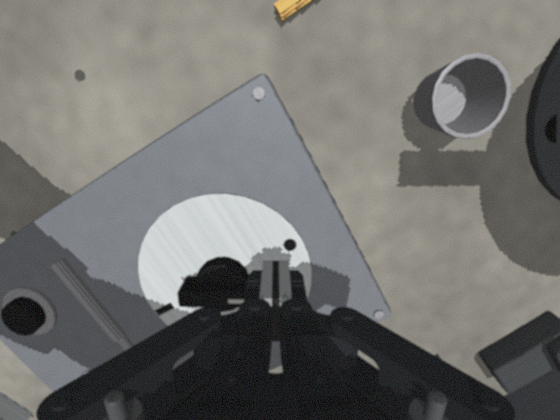

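View pics/s2.png

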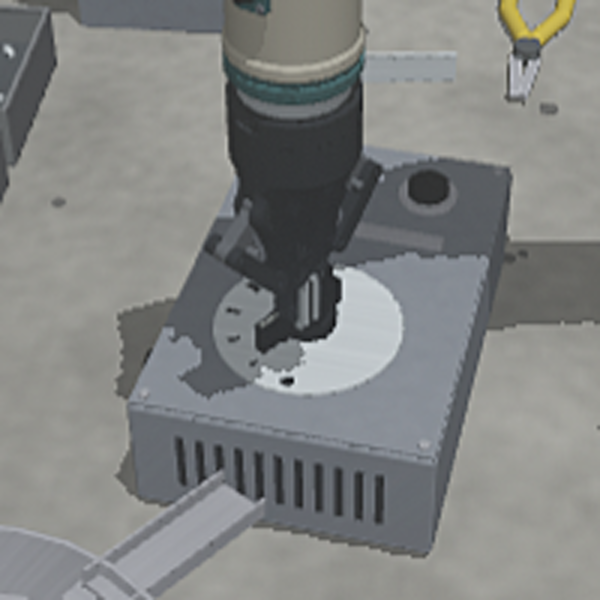

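Wrist: tip projects to (276,276), on the dot side of the handle, hub near (217,299). Side crop: the finger is on the trailing side and clear of the pointer. Descending beside the handle.

Request:
drive_tool:
  targets:
    - [[0,0,0.072,0,0,0],[0,0,0.072,0,0,0],[0,0,0.072,0,0,0],[0,0,0.072,0,0,0],[0,0,0,0,0,0],[0,0,0,0,0,0]]

```text
clock: 4.07
tool_pos: [0.5361, 0.1642, 0.1247]
eef_rot: [-0.001, 0.33, 0.944, -0.0]
ft_force: [0.2, -0.2, 0.4]
opening: -0.0
gripper_force: 0.0
```

```bash
python3 - <<'E'
from h import *
o=arm.get_obs(); print(o["clock"],o["tool_pos"],Rq(o["eef_rot"]).as_matrix().round(3).tolist(),o["ft_force"])
E
```

```text
4.0667 [0.53605848 0.16421362 0.12468128] [[-0.782, 0.623, -0.001], [0.623, 0.782, -0.0], [0.001, -0.001, -1.0]] [ 0.23570806 -0.17807858  0.44797882]
```

Request:
drive_tool:
  targets:
    - [[-0.021,0,0,0,0,0],[-0.021,0,0,0,0,0],[-0.021,0,0,0,0,0],[-0.021,0,0,0,0,0],[-0.0168,0.0074,0,0,0,0.00833],[-0.0168,0.0074,0,0,0,0.00833],[-0.0168,0.0074,0,0,0,0.00833],[-0.0168,0.0074,0,0,0,0.00833],[-0.0168,0.0074,0,0,0,0.00833],[-0.0168,0.0074,0,0,0,0.00833],[-0.0168,0.0074,0,0,0,0.00833],[-0.0168,0.0074,0,0,0,0.00833],[0,0,0,0,0,0]]

```text
clock: 5.15
tool_pos: [0.5609, 0.1502, 0.1255]
eef_rot: [0.0, 0.52, 0.854, 0.0]
ft_force: [-1.2, 0.4, 0.2]
opening: -0.0
gripper_force: 0.0
```

```bash
cat > chk.py <<'E'
from h import *
o=arm.get_obs(); M=Rq(o["eef_rot"]).as_matrix(); e=np.array(o["tool_pos"])[:2]-[.534,.117]
print(o["clock"],o["tool_pos"],"phi",np.degrees(np.arctan2(M[1,0],M[0,0]))-90,"n",e@M[:2,0],"u",e@M[:2,1],o["ft_force"],M[:,2].round(4))
E
python3 - <<'E'
import chk
from h import *
s=cam("side"); cv2.imwrite("pics/s3.png",cv2.resize(s["color"][180:290,210:340,::-1],(780,660),interpolation=cv2.INTER_CUBIC)[:600])
for l in("selector_tip",): print([(np.round(d["point"],4).tolist(),round(d["p"],2)) for d in arm.pinpoint(l,s)])
E
```

```text
5.15 [0.56092731 0.15024652 0.12548183] phi 27.349390655395595 n 0.017159455087547442 u 0.039191378552770925 [-1.18161276  0.40935969  0.20415456] [ 9.e-04 -4.e-04 -1.e+00]
[]
```

View pics/s3.png

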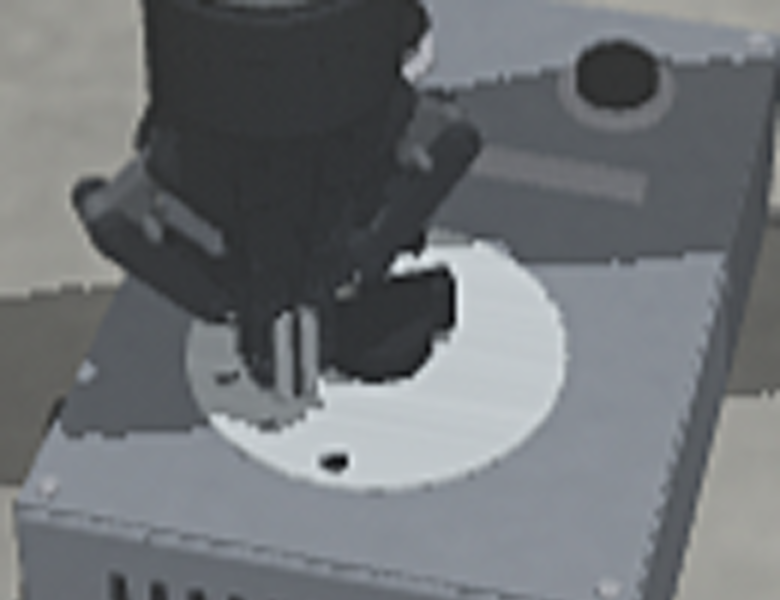

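Side crop: the finger (~(295,350)) is behind the handle, the tail now points upper right, and the dot at (335,460) and bar 1 are uncovered. Continuing the arc.

Request:
drive_tool:
  targets:
    - [[-0.0168,0.0074,0,0,0,0.00833],[-0.0168,0.0074,0,0,0,0.00833],[-0.0168,0.0074,0,0,0,0.00833],[-0.0168,0.0074,0,0,0,0.00833],[-0.0168,0.0074,0,0,0,0.00833],[-0.0168,0.0074,0,0,0,0.00833],[-0.0168,0.0074,0,0,0,0.00833],[-0.0168,0.0074,0,0,0,0.00833],[-0.0168,0.0074,0,0,0,0.00833],[-0.0168,0.0074,0,0,0,0.00833],[-0.0168,0.0074,0,0,0,0.00833],[-0.0168,0.0074,0,0,0,0.00833],[-0.0168,0.0074,0,0,0,0.00833],[-0.0168,0.0074,0,0,0,0.00833],[-0.0168,0.0074,0,0,0,0.00833],[-0.0168,0.0074,0,0,0,0.00833],[-0.0168,0.0074,0,0,0,0.00833],[-0.0168,0.0074,0,0,0,0.00833],[-0.0168,0.0074,0,0,0,0.00833],[0,0,0,0,0,0]]

```text
clock: 6.92
tool_pos: [0.5767, 0.1138, 0.1253]
eef_rot: [0.0, 0.864, 0.503, -0.0]
ft_force: [-0.5, -0.0, -0.1]
opening: 0.0
gripper_force: 0.0
```

```bash
python3 chk.py
```

```text
6.9167 [0.57665267 0.11380963 0.1252884 ] phi -29.549115070071622 n 0.018259584237398437 u 0.038678375025707264 [-0.51538463 -0.00609329 -0.10849649] [-2.e-04 -2.e-04 -1.e+00]
```

Request:
drive_tool:
  targets:
    - [[0.03,0,0,0,0,0],[0.03,0,0,0,0,0],[0.03,0,0,0,0,0],[0.03,0,0,0,0,0],[0,0,-0.15,0,0,0],[0,0,-0.25,0,0,0],[0,0,-0.25,0,0,0],[0,0,-0.25,0,0,0],[0,0,-0.25,0,0,0],[0,0,0,0,0,0]]

```text
clock: 7.75
tool_pos: [0.5874, 0.1266, 0.2693]
eef_rot: [0.002, 0.864, 0.504, 0.005]
ft_force: [1.1, -1.0, 0.4]
opening: -0.0003
gripper_force: 0.0
```

```bash
python3 - <<'E'
import chk
from h import *
import pickle
s=cam("side"); w=cam("wrist"); save(w,"pics/w4.png"); pickle.dump(w,open("w4.pkl","wb"))
cv2.imwrite("pics/s4.png",cv2.resize(s["color"][160:290,210:360,::-1],(690,598),interpolation=cv2.INTER_CUBIC))
for p in(s,w):
  for l in("selector_tip","selector_hub","start_top","control_unit"): print(l,[(np.round(d["point"],4).tolist(),round(d["p"],2)) for d in arm.pinpoint(l,p)[:2]])
E
```

```text
7.75 [0.58739828 0.12664975 0.26930413] phi -29.47867229012558 n 0.03467696750026926 u 0.041733408454608704 [ 1.13524297 -0.99695698  0.42044945] [ 0.0103  0.0019 -0.9999]
selector_tip [([0.5688, 0.0902, 0.1278], 0.73)]
selector_hub [([0.5341, 0.1116, 0.1306], 0.73), ([0.5541, 0.3403, 0.0005], 0.16)]
start_top [([0.4657, -0.0258, 0.1124], 0.65), ([0.5371, 0.1111, 0.1274], 0.17)]
control_unit [([0.5229, 0.0627, -0.0029], 0.65), ([0.5513, -0.0428, 0.1231], 0.45)]
selector_tip [([0.5678, 0.0856, 0.1284], 0.87)]
selector_hub [([0.5384, 0.1155, 0.1306], 0.76)]
start_top []
control_unit [([0.5214, 0.0647, 0.002], 0.84)]
```

View pics/w4.png

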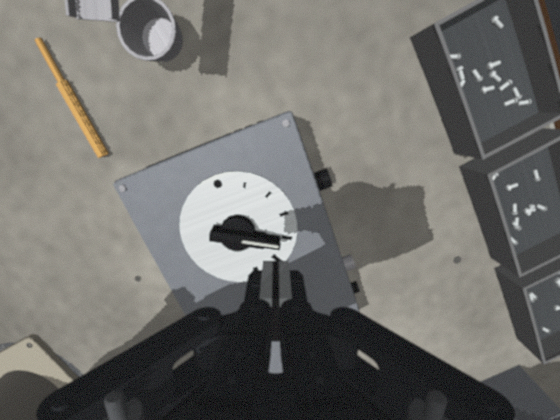

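Wrist view: the pointer rests at bar 4 (tip ~(290,238)), with the dot (218,183) and bars 1–3 at (245,185), (268,194), (285,213) uncovered. Network bearing is about -42° against -39° expected, so it's in click 4. Next, above start.

Request:
drive_tool:
  targets:
    - [[-0.268,-0.047,0,0,0,0],[-0.268,-0.047,0,0,0,0],[-0.268,-0.047,0,0,0,0],[-0.268,-0.047,0,0,0,0],[-0.268,-0.047,0,0,0,0],[-0.268,-0.047,0,0,0,0],[0,0,0.27,0,0,0],[0,0,0.27,0,0,0],[0,0,0.27,0,0,0],[0,0,0.2,0,0,0],[0,0,0,0,0,0],[0,0,0,0,0,0]]

```text
clock: 9.25
tool_pos: [0.4587, -0.025, 0.1416]
eef_rot: [-0.0, 0.864, 0.503, -0.001]
ft_force: [0.3, -0.2, 0.3]
opening: -0.0001
gripper_force: 0.0
```

```bash
python3 - <<'E'
import chk
from h import *
s=cam("side"); w=cam("wrist"); t=np.array(arm.get_obs()["tool_pos"])
print(proj(s,t-[0,0,.008]),proj(s,[.463,-.0245,.114]))
a=s["color"][130:260,240:390,::-1]; 
cv2.imwrite("pics/s5.png",cv2.resize(a,(690,598),interpolation=cv2.INTER_CUBIC))
E
```

```text
9.25 [ 0.45866977 -0.02501462  0.14161421] phi -29.584681733462844 n -0.16069080663752855 u 0.004605229083066791 [ 0.2822798  -0.19865085  0.3053952 ] [-2.5e-03 -3.0e-04 -1.0e+00]
(np.float64(314.19085747365807), np.float64(183.03251602231305)) (np.float64(312.4877530952734), np.float64(190.90699177478322))
```

View pics/s5.png

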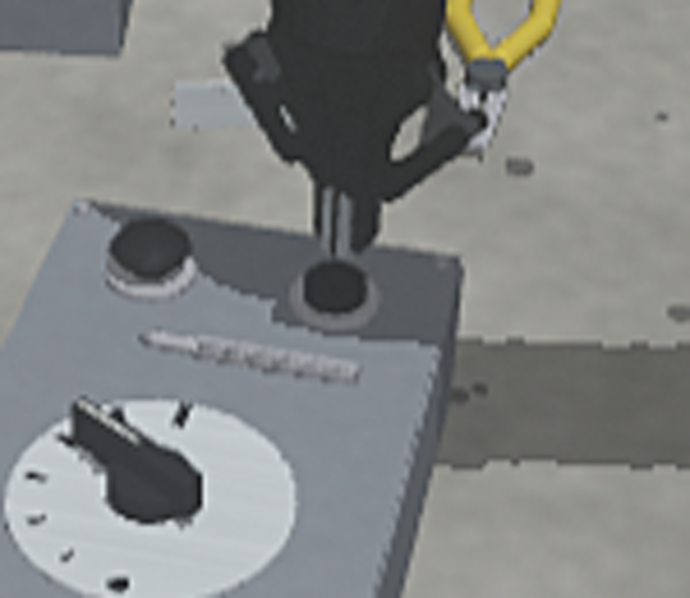

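Side crop: fingertip is right above start (335,288), stop is well clear, and the pointer sits at bar 4. Shifting 4 mm and starting to press.

Request:
drive_tool:
  targets:
    - [[0.017,0.029,0.04,0,0,0],[0,0,0.04,0,0,0],[0,0,0.04,0,0,0],[0,0,0.03,0,0,0],[0,0,0.02,0,0,0],[0,0,0.02,0,0,0],[0,0,0,0,0,0],[0,0,0,0,0,0]]

```text
clock: 10.02
tool_pos: [0.4632, -0.0244, 0.1193]
eef_rot: [-0.0, 0.864, 0.504, -0.0]
ft_force: [-1.0, 1.7, 3.8]
opening: 0.0001
gripper_force: 1.6
```

Request:
drive_tool:
  targets:
    - [[0,0,0.01,0,0,0],[0,0,0.01,0,0,0],[0,0,0,0,0,0],[0,0,0,0,0,0]]

```text
clock: 10.35
tool_pos: [0.4632, -0.0244, 0.117]
eef_rot: [-0.0, 0.864, 0.504, 0.0]
ft_force: [-2.3, 1.1, 6.3]
opening: -0.0001
gripper_force: 2.8
```

Request:
drive_tool:
  targets:
    - [[0,0,0.008,0,0,0],[0,0,0.004,0,0,0],[0,0,0,0,0,0],[0,0,0,0,0,0]]

```text
clock: 10.68
tool_pos: [0.4633, -0.0244, 0.1168]
eef_rot: [-0.001, 0.864, 0.503, 0.001]
ft_force: [-4.2, 1.8, 19.7]
opening: -0.0001
gripper_force: 10.3
```

Bottomed out: 19.7 N and no further travel. Lifting clear.

Request:
drive_tool:
  targets:
    - [[0,0,-0.03,0,0,0],[0,0,-0.05,0,0,0],[0,0,-0.15,0,0,0],[0,0,-0.25,0,0,0],[0,0,-0.25,0,0,0],[0,0,-0.25,0,0,0],[0,0,-0.25,0,0,0],[0,0,0,0,0,0],[0,0,0,0,0,0],[0,0,0,0,0,0],[0,0,0,0,0,0],[0,0,0,0,0,0]]

```text
clock: 11.68
tool_pos: [0.4626, -0.0245, 0.262]
eef_rot: [-0.0, 0.864, 0.503, -0.001]
ft_force: [1.3, -0.8, -1.3]
opening: 0.0001
gripper_force: 0.0
```

```bash
python3 - <<'E'
import chk
from h import *
s=cam("side"); 
cv2.imwrite("pics/s6.png",cv2.resize(s["color"][150:320,200:390,::-1],(665,595),interpolation=cv2.INTER_CUBIC))
E
```

```text
11.6833 [ 0.46257051 -0.02451938  0.26203023] phi -29.54062866684494 n -0.15834021659013758 u 0.007631130068312796 [ 1.33977952 -0.82647041 -1.25483843] [-2.4e-03 -4.0e-04 -1.0e+00]
```

View pics/s6.png

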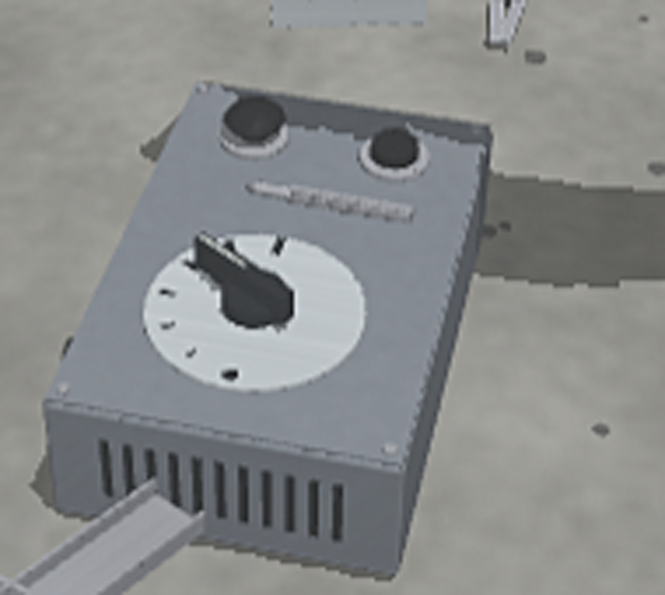

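Side crop: the pointer is still at bar 4 (190,262), start (393,147) is back up, the punch is in place and the arm is clear.

```bash
python3 -c "
from bench import arm
print(arm.close_job())"
```

```text
the job is handed in; nothing more can be done
None
```

The selector rests in click 4, start was pressed fully down (19.7 N at the stop) and came back up, the arm is clear, and the job is handed in; no verdict was returned.

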